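# Size a walking-frame tube in the bench caliper

## Robot

A 6-joint arm with a two-finger parallel gripper is mounted at the origin on the work surface. World frame = base frame: x ahead of the robot, y to its left, z up, the work surface at z = 0. Lengths are in mm, angles in rad, forces in N, time in s.
With the tool pointing down it reaches from about 325 to 850 mm from the base axis. Payload 4.4 kg.
Tool frame: the origin (TCP) lies on the centre line of the jaws, within the pads' length; the fingertips stand 14 mm ahead of it and the grasp point (between the pads) lies 5 mm behind it (manip.tip_extent is the distance from the TCP to the fingertips, in mm); y points along the fingers, z is the direction in which the jaws open and shut, and the axes are right-handed (so a half turn about y gives the same grasp; the last joint's range is limited). The gripper opens to 94 mm and grips with 3 to 60 N. Pads are 16 mm wide; open, the fingers measure 119 mm over their backs; the gripper's body (75 mm by 177 mm) begins 78 mm behind the grasp point.
Start: joints at [1.087, 0.207, 1.542, -0, 1.393, -0.15], TCP at [188.4, 543.261, 219.447] pointing down, gripper open.
Joint ranges: [-2.73, 2.73], [-0.86, 2.22], [0.23, 2.46], [-1.11, 4.25], [0.08, 2.63], [-2.82, 2.82]. Speed limits (rad/s): [2.79, 2.79, 3.14, 3.14, 3.14, 3.14].

## Interface

Orientations are given as a rotation vector (axis times angle).
In Python, from bench import manip gives the robot as it stands. The module is installed in compiled form; this text tells all that it offers.
- The arm moves only by the tool move_arm, never from a script. Its arguments are lists of equal length, an entry for each row: "rotation": the turn, a rotation vector about the tool's x, y, z in degrees, a list of three; "offset": the shift along the tool's x, y, z in cm, a list of three; "gripper": the closure, from 0 (fully open) to 1 (shut). In form: {"rotation": [[ax, ay, az], ...], "offset": [[x, y, z], ...], "gripper": [gripper, ...]}. A call has 1 to 5 rows; each row is the pose to reach, as a shift and turn from the pose commanded when the call began, along the tool's axes at that moment; what a row does not reach only later rows make up. A row lasts 1/8 s, in which the tool goes at most 62.5 mm and 10.7 degrees, less where a joint would pass 70% of its speed; a pose out of reach is approached as far as the arm can. A call with a gripper value outside its range is refused whole. The fingers move at their own pace and stop on an object; the grip force is fixed at half the most. Time passes only in rows, so rows that repeat a pose let the fingers close. It gives the time, the measured TCP pose, the force and the opening at its end, in the units of the state.
- manip.get_state(): the state, without advancing time (a new reading comes with each control period).
- manip.get_image(name): name is "scene" or "top" or "wrist"; returns a dict with "img" (420x560x3 uint8, blue, green, red), "fx", "fy", "cx", "cy" (pixels), "xyz" and "orientation" of the camera in the world. Camera axes: x right, y down, z forward; pixel columns grow to the right and rows downward; lengths in mm; the calibration is good to about 2 mm. A picture is of the moment at which its call begins. There is no depth.
- manip.finish_job(): hands the job in, once; it reports no verdict.
Trained networks look in the newest picture that a camera, given by its name, has taken for a name from the list of things; names that differ only in an ending like _2 or _b are one class to them, and where a whole thing is asked for, a point or a joint stands for the part that bears it (a point fixed in the world has none). Each returns a list of dicts, best first, with "p" (0 to 1); they miss things now and then, are a little off and sometimes report something else, mostly with a low value. They report only what shows in the picture. A call takes as long as a camera call. They do not tell look-alikes from the thing itself.
- manip.cut_out(camera, name): "mask" (420x560 bool, what is visible of it) and "rect" ([left, top, right, bottom] in pixels, round what is visible of it).
The state is a dict: "time": time; "q": joint angles; "joint_vel": joint speeds; "tau": joint torques, N m; "ee_pos": TCP position; "ee_rot": TCP orientation; "ft_force": force on the tool from outside, world axes, zero at the start; "wrist_torque": the same for the moment, N m; "width": opening from 0.0 (shut) to 1.0 (fully open).
Only numpy, scipy, OpenCV 4.12 (cv2) and the standard library are available. Lean on these libraries where they do the work, as an engineer would, in place of code of your own. Each camera call takes 0.05 s, during which the arm holds its last target. There are 200 camera calls.

## Task

A new rubber foot has to be chosen for a walking frame: stand the thicker of the two tube offcuts upright on the caliper's board between its jaws and let go of it. Then close the sliding jaw by its post, gently, until the tube is lightly but firmly nipped between both jaws, without racking the jaw out of square, and let go, leaving the upright tube nipped between them so that its size can be read. Leave everything else on the table where it is.

Things in the scene. Friction and masses are not known exactly. Their poses are not given: they have to be found in the camera images.
- tube_thick: the thicker aluminium tube offcut, a plain upright cylinder 30 mm in diameter and 70 mm tall with a black plug flush in its top, about 70 g (may be 50 to 100 g); stands loose on the table. Origin: centre of its underside, z up its axis.
- tube_thin: the thinner tube offcut, 20 mm in diameter and 70 mm tall, otherwise alike; not wanted, to be left alone. Origin: centre of its underside.
- caliper: bench caliper fixed to the table: plywood board, x -75 to 45 mm, y -120 to 120, 10 thick; steel beam along y (16 wide, at x = 0, top at z = 26). Two jaws reach from it to x = -65, tops at z = 34. The other, back jaw (16 thick) is clamped anywhere with its face at y = -98 to -66: look or feel for it. A tube stands on the board between the jaws, axis at x = -62 to -18, best -38. Origin: under the board, below the beam's middle.
- jaw: sliding jaw, a steel bar 75 mm (x) by 14 mm (y), top 34 mm above the table, held to the carriage by a springy fit at the beam: pressure turns it about the vertical, 12 N m per rad, so at x = -38 mm 1 N racks it 0.003 rad and 8 N racks it 1.5 degrees. Origin: on the beam's middle line at table level, in the plane of its face; axes as the caliper's when square.
- jaw_face (a point): point of the sliding jaw's measuring face at board-top height, 38 mm out from the beam's middle line; it looks to the caliper's -y, to the back jaw, and turns with the jaw when racked. Closing moves it in -y; it stays where it is left. The carriage slides with 3 N of dry friction plus a little drag (3 N per m/s), free to y = -105 mm.
- post_grip (a point): grip point of the square aluminium post on the sliding jaw's carriage: post 18 by 18 mm, sides along the caliper's x and y, from 36 to 81 mm above the table; this point is on its axis, 65 mm above the table, 44 mm behind (+y) the jaw's face. The carriage below is 36 mm (x) by 50 mm (y), top 36 mm above the table. Move the jaw by this post, along the beam.
- cups: stack of upturned white paper cups, 74 mm across, 104 mm tall; leave alone. Origin: centre of its underside.
- marker: marker pen lying on the table, 130 mm long, 19 mm thick, black with a blue cap; leave alone. Origin: on the table under its middle.
- rubber_foot: black rubber foot for a walking frame, 48 mm across, 34 mm tall; leave alone. Origin: centre of its underside.
Mind the look-alikes: they are no part of the job. What is shaped like the tube_thick but pink is not meant.

How it is judged:
By the outcome, as a careful person would: the job done as asked, in the order asked, and still so for the second after the job is handed in, with the robot touching nothing.
It also fails if it takes over 58 s, if anything falls off the work surface, if the arm or the gripper's body presses on something with over 40 N, if the wrist force passes 120 N, or if a joint passes its speed limit or range.

## Working session

There is one attempt and no reset: what is moved stays moved. The work goes in short steps, Python scripts to look and compute and a tool call to move; the robot and the scene stay as the last step left them, time stands still between calls to the robot, and variables do not carry over. Pictures are saved under pics/ and viewed, about 8 in all and at most 12, crops included, and the job is handed in when it is done.

Besides the shell and the picture viewer there is one more tool, called by a JSON object that holds its "method" and its "body". move_arm: Moves the arm, as the interface text tells. Its arguments: {"type":"object","properties":{"rotation":{"type":"array"},"offset":{"type":"array"},"gripper":{"type":"array"}},"required":["rotation","offset","gripper"]}

```bash
mkdir -p pics
cat > h.py <<'E'
import numpy as np,cv2
from scipy.spatial.transform import Rotation as R
from bench import manip
def cam(n):
    d=manip.get_image(n); o=np.array(d["orientation"],float)
    d["R"]=o if o.shape==(3,3) else (R.from_rotvec(o).as_matrix() if o.size==3 else R.from_quat(o).as_matrix())
    return d
def ray(d,u,v,z):
    r=d["R"]@np.array([(u-d["cx"])/d["fx"],(v-d["cy"])/d["fy"],1]); c=np.array(d["xyz"]); return c+r*(z-c[2])/r[2]
def proj(d,p):
    q=d["R"].T@(np.array(p,float)-d["xyz"]); return d["fx"]*q[0]/q[2]+d["cx"],d["fy"]*q[1]/q[2]+d["cy"]
E
python3 - <<'E'
from h import *
print(manip.get_state())
for n in("top","scene"):
    d=cam(n);cv2.imwrite(f"pics/{n}0.png",d["img"]);print(n,d["xyz"],d["orientation"],d["fx"],d["cx"],d["cy"])
    for t in "tube_thick tube_thin caliper jaw post_grip cups marker rubber_foot".split():
        print(t,[(round(x["p"],2),x["rect"]) for x in manip.cut_out(n,t)][:4])
E
```

```text
{'time': 0.0, 'q': array([ 1.08647388e+00,  2.07431823e-01,  1.54293928e+00, -4.20779418e-07,
        1.39348749e+00, -1.50512307e-01]), 'joint_vel': array([-0.00039918,  0.0004345 ,  0.00200865,  0.00105919,  0.0002698 ,
       -0.00019199]), 'tau': array([-9.80553559e-04, -3.70885277e+01, -2.81412131e+01,  6.96328282e-02,
        3.65555193e-02, -1.77925226e-04]), 'ee_pos': array([188.05041124, 542.56426772, 218.2910279 ]), 'ee_rot': array([-1.55703363,  0.26258849, -0.26147363]), 'ft_force': array([-0.0109646 , -0.27827263,  0.49701086]), 'wrist_torque': array([-0.01136906,  0.00260281, -0.00395141]), 'width': 0.9965908094718717}
top [420.43575738  48.84890839 992.51231611] [-2.11657365  2.12922788 -0.18605967] 397.7715211352904 278.2190550192098 202.9527135773957
tube_thick [(0.54, [208.7, 160.2, 222.0, 181.5]), (0.53, [248.6, 191.9, 263.1, 208.8]), (0.48, [216.2, 190.5, 230.1, 201.1])]
tube_thin [(0.66, [236.0, 246.6, 246.0, 253.4])]
caliper [(0.55, [294.4, 222.4, 401.2, 283.3])]
jaw [(0.74, [328.4, 237.2, 337.4, 268.9])]
post_grip [(0.73, [312.1, 227.7, 336.7, 269.4])]
cups [(0.81, [286.6, 143.8, 315.3, 182.7])]
marker [(0.79, [337.6, 160.3, 391.1, 169.4])]
rubber_foot [(0.71, [155.9, 226.7, 175.5, 246.4])]
scene [927.42675712 348.19204483 617.41734521] [-1.12456355 -2.47825294  0.89436422] 382.747778569338 278.6002659509854 214.40919279789347
tube_thick [(0.77, [323.2, 266.0, 346.8, 300.2]), (0.77, [295.1, 236.9, 309.3, 271.1]), (0.66, [306.4, 296.4, 327.2, 331.5])]
tube_thin [(0.63, [346.9, 209.7, 362.3, 236.6]), (0.38, [257.1, 160.1, 285.4, 175.4])]
caliper [(0.72, [258.3, 158.4, 285.6, 175.7]), (0.66, [210.7, 139.1, 311.7, 215.5])]
jaw [(0.67, [257.2, 162.5, 286.7, 177.1])]
post_grip [(0.64, [257.8, 161.1, 286.5, 196.0])]
cups [(0.65, [201.6, 214.5, 242.4, 275.7])]
marker [(0.98, [146.3, 193.6, 191.8, 234.0])]
rubber_foot []
```

View pics/top0.png

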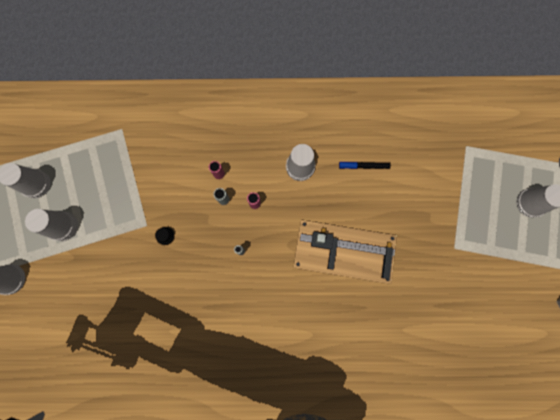

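View pics/scene0.png

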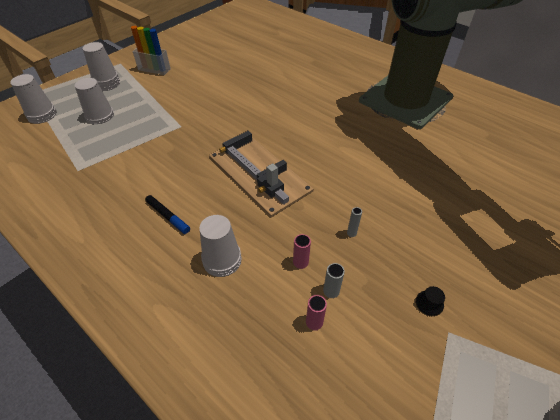

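Run:
```python
from h import *
from scipy.optimize import least_squares
t=cam("top");s=cam("scene")
a=cv2.resize(t["img"][210:295,285:410],None,fx=6,fy=6,interpolation=3)[:, :750]
b=cv2.resize(s["img"][225:335,285:375],None,fx=4,fy=4,interpolation=3)
cv2.imwrite("pics/cal.png",a);cv2.imwrite("pics/tubes.png",b)
def rect(d,x,y,r,h):
    P=np.array([proj(d,[x+r*np.cos(k),y+r*np.sin(k),z]) for k in np.linspace(0,6.28,40) for z in(0,h)])
    return np.r_[P.min(0),P.max(0)]
for n,rt,rs,r in [("thick",[216.2,190.5,230.1,201.1],[323.2,266,346.8,300.2],15),("pinkA",[208.7,160.2,222,181.5],[306.4,296.4,327.2,331.5],15),("pinkB",[248.6,191.9,263.1,208.8],[295.1,236.9,309.3,271.1],15),("thin",[236,246.6,246,253.4],[346.9,209.7,362.3,236.6],10)]:
    f=lambda p:np.r_[(rect(t,*p,r,70)-rt)*.5,rect(s,*p,r,70)-rs]
    o=least_squares(f,[500,150],loss='soft_l1');print(n,o.x.round(1),o.fun.round(1))
for u,v in[(302,221),(396,235),(389,281),(295,267)]:print(ray(t,u,v,10).round(1))
```

```text
thick [619.3 201.8] [-3.1 -2.7 -1.8  0.9  0.4 -1.3 -1.2  0.3]
pinkA [684.5 213.6] [-1.5 -0.7  0.2 -1.8 -0.3 -0.9  0.5  0.1]
pinkB [609.7 120.7] [-2.2 -1.5 -2.3 -1.2 -2.8 -1.4  1.1 -0.3]
thin [485.  151.9] [-1.9 -1.5 -1.2  0.3 -0.4 -3.4 -0.   0.2]
[555.1  -3.6  10. ]
[ 518.8 -235.    10. ]
[ 407.4 -211.6   10. ]
[442.1  15.3  10. ]
```

View pics/cal.png

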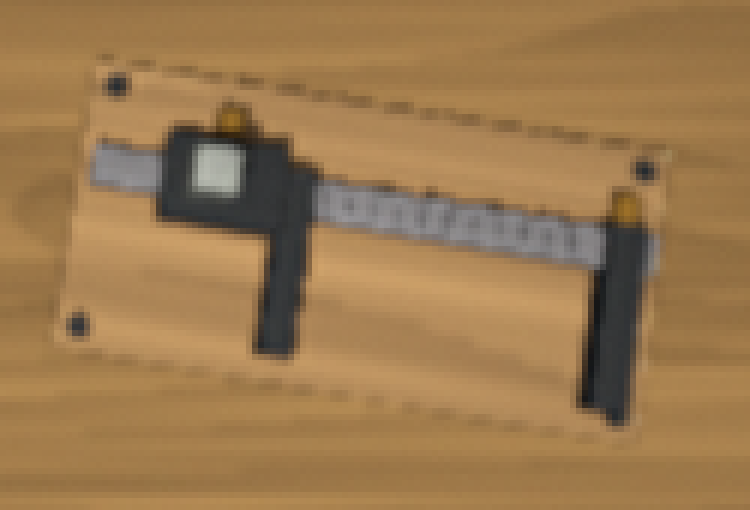

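View pics/tubes.png

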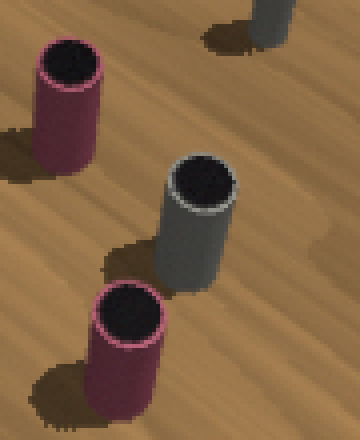

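```bash
cat >> h.py <<'E'
def tool(zdir):  # tool pointing down, opening along zdir (xy angle rad)
    z=np.array([np.cos(zdir),np.sin(zdir),0]);y=np.array([0,0,-1.]);return np.c_[np.cross(y,z),y,z]
def go(p,ang=None):
    s=manip.get_state();M=R.from_rotvec(s["ee_rot"]).as_matrix()
    print("pos",s["ee_pos"].round(1),"openang",np.degrees(np.arctan2(M[1,2],M[0,2])).round(1),"F",s["ft_force"].round(1),"w",round(s["width"],3),"t",round(s["time"],2))
    off=M.T@(np.array(p)-s["ee_pos"])/10
    rv=np.zeros(3)
    if ang is not None:
        c=[R.from_matrix(M.T@tool(np.radians(ang)+k)).as_rotvec() for k in(0,np.pi)]
        rv=np.degrees(min(c,key=np.linalg.norm))
    print("off cm",off.round(2),"rot",rv.round(1))
E
python3 - <<'E'
from h import *
from scipy.optimize import least_squares
t=cam("top")
px=[(301.3,219.7),(396.3,235),(390.3,283.3),(294.7,267.5)];loc=[(45,120),(45,-120),(-75,-120),(-75,120)]
W=np.array([ray(t,*p,10)[:2] for p in px])
def w(p,l):c,s=np.cos(p[2]),np.sin(p[2]);return np.array([p[0]+c*l[0]-s*l[1],p[1]+s*l[0]+c*l[1]])
o=least_squares(lambda p:np.concatenate([w(p,l) for l in loc])-W.ravel(),[490,-100,0]);print(o.x,np.degrees(o.x[2]),o.fun.round(1))
p=o.x
def loc_(u,v,z):
    d=ray(t,u,v,z)[:2]-p[:2];c,s=np.cos(p[2]),np.sin(p[2]);return (c*d[0]+s*d[1],-s*d[0]+c*d[1])
k=lambda a,b:(285+a/6,210+b/6)
print("back face",loc_(*k(607,235),34),loc_(*k(597,345),34),"slide",loc_(*k(316,180),34),loc_(*k(296,355),34),"post",loc_(*k(218,170),81))
for a in(-45,-30,-60):go([619,202,150],a)
E
```

```text
[ 4.94812454e+02 -1.11509358e+02 -1.67283745e-01] -9.584652575119607 [ 0.8  1.2  0.4 -1.6 -1.1 -2.9 -0.1  3.3]
back face (np.float64(3.0947691121637106), np.float64(-91.87325511396452)) (np.float64(-40.649369423394326), np.float64(-92.8701812151193)) slide (np.float64(6.209038475915296), np.float64(25.55532909191743)) (np.float64(-63.698193736778855), np.float64(24.03622754300866)) post (np.float64(-1.2212414740314426), np.float64(68.84947508242762))
pos [188.4 543.3 219.5] openang 70.9 F [ 1. -0.  0.] w 0.997 t 1.05
off cm [ 51.86   6.94 -18.14] rot [ -0.  -64.1   0. ]
pos [188.4 543.3 219.5] openang 70.9 F [ 1. -0.  0.] w 0.997 t 1.05
off cm [ 51.86   6.94 -18.14] rot [ -0.  -79.1   0. ]
pos [188.4 543.3 219.5] openang 70.9 F [ 1. -0.  0.] w 0.997 t 1.05
off cm [ 51.86   6.94 -18.14] rot [ -0.  -49.1   0. ]
```

{"method": "move_arm", "body": {"rotation": [[0,-10,0],[0,-20,0],[0,-30,0],[0,-40,0],[0,-50,0]], "offset": [[5.5,0,-2],[11,0,-4],[17,0,-6],[23,0,-8],[29,0,-10]], "gripper": [0,0,0,0,0]}}

```text
time: 1.68
ee_pos: [415.9, 364.6, 219.7]
ee_rot: [-1.531, -0.413, 0.412]
ft_force: [-0.1, 0.4, -0.4]
width: 0.999
```

```bash
python3 -c "
from h import *
go([619,202,190],-45)"
```

```text
pos [415.9 364.6 219.7] openang 120.2 F [-0.1  0.4 -0.4] w 0.999 t 1.68
off cm [  9.39   2.97 -24.26] rot [ -0.  -14.8   0. ]
```

{"method": "move_arm", "body": {"rotation": [[0,-5,0],[0,-10,0],[0,-14.8,0],[0,-14.8,0],[0,-14.8,0]], "offset": [[2,0.6,-5.5],[4,1.2,-11],[6,1.8,-16],[8,2.4,-21],[9.4,3,-24.3]], "gripper": [0,0,0,0,0]}}

```text
time: 2.3
ee_pos: [618.8, 199.7, 189.2]
ee_rot: [-1.484, -0.608, 0.607]
ft_force: [-0.9, -0.4, 0.8]
width: 1.0
```

Run:
```python
from h import *
d=cam("wrist");cv2.imwrite("pics/w1.png",d["img"]);print(d["xyz"])
for x in manip.cut_out("wrist","tube_thick"):print(x["p"],x["rect"])
go([619,202,190],-45)
print("expected plug px",proj(d,[619.3,201.8,70]),"base",proj(d,[619.3,201.8,0]))
```

```text
[565.41708255 148.84535988 355.06370617]
0.84 [260.6, 180.4, 288.3, 222.3]
0.68 [204.6, 119.0, 247.6, 150.5]
0.62 [221.3, 227.5, 254.3, 273.2]
pos [619.2 198.5 188.2] openang 134.4 F [-0.   0.4 -0.6] w 1.003 t 2.4
off cm [ 0.23 -0.18  0.26] rot [ 0.  -0.6 -0.1]
expected plug px (np.float64(277.04089740142234), np.float64(211.89596274200844)) base (np.float64(277.0556574484973), np.float64(196.38450176515246))
```

View pics/w1.png

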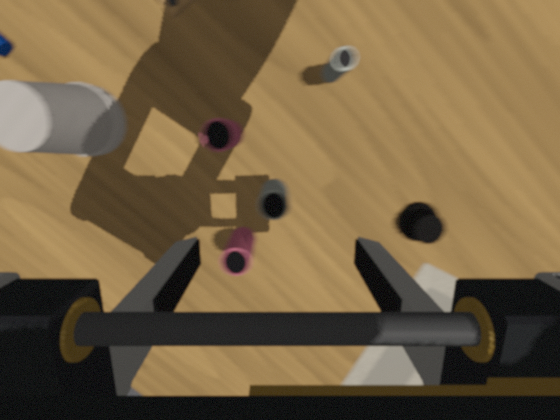

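Run:
```python
from h import *
d=cam("wrist")
m=[x for x in manip.cut_out("wrist","tube_thick") if x["rect"][0]>255][0]["mask"]
g=cv2.cvtColor(d["img"],cv2.COLOR_BGR2GRAY);mm=cv2.dilate(m.astype(np.uint8),np.ones((3,3)))>0
b=(g<30)&mm;b[:185]=0
v,u=np.nonzero(b);print(u.min(),u.max(),v.min(),v.max(),u.mean(),v.mean())
print(ray(d,(u.min()+u.max())/2,(v.min()+v.max())/2,70)); r=ray(d,273,204.5,70);print(r,d["fx"])
for a in((619.3,201.8),(685,214),(610,121)):print(proj(d,[*a,70]))
go([*r[:2],45],-45)
```

```text
267 290 194 217 278.60585585585585 205.55405405405406
[614.05621601 197.00123745  70.        ]
[616.95692222 192.67182684  70.        ] 313.7005796489297
(np.float64(278.2336850346261), np.float64(212.86517500080444))
(np.float64(240.22586165051996), np.float64(267.4547015682443))
(np.float64(220.59754036166902), np.float64(144.0710413909543))
pos [616.8 201.4 188.9] openang 134.6 F [-1.1  0.8  0.5] w 1.0 t 2.5
off cm [-0.59 14.39 -0.65] rot [-0.1 -0.4 -0. ]
```

Run:
```python
from h import *
for i in range(4):
    d=cam("wrist");s=manip.get_state();print(d["xyz"].round(1),ray(d,273,204.5,70).round(1),s["ee_pos"].round(1),s["ee_rot"].round(3))
for n in("top","scene"):
    d=cam(n)
    print(n,"tube plug",proj(d,[619.3,201.8,70]),proj(d,[617,195,70]),"base",proj(d,[619.3,201.8,0]),"tcp tips",proj(d,s["ee_pos"]-[0,0,14]))
cv2.imwrite("pics/s2.png",np.hstack([cv2.resize(cam(n)["img"][a:a+130,b:b+110],None,fx=3.5,fy=3.5,interpolation=3) for n,a,b in(("scene",210,290),("top",130,180))]))
```

```text
[563.8 150.4 354.9] [614.6 195.8  70. ] [616.4 202.1 189.3] [-1.483 -0.608  0.609]
[563.3 151.1 355.2] [614.3 196.6  70. ] [616.2 202.6 189.5] [-1.483 -0.609  0.61 ]
[563.1 151.5 355.5] [614.2 197.1  70. ] [616.1 202.8 189.8] [-1.483 -0.61   0.61 ]
[563.  151.7 355.7] [614.2 197.4  70. ] [616.2 202.9 189.9] [-1.483 -0.61   0.61 ]
top tube plug (np.float64(216.30902634032356), np.float64(191.2845693041224)) (np.float64(219.14974168664645), np.float64(192.2134340470825)) base (np.float64(220.7253825457393), np.float64(197.04921605685476)) tcp tips (np.float64(207.69835997073923), np.float64(182.21071610025564))
scene tube plug (np.float64(336.45773800048966), np.float64(272.4811116482117)) (np.float64(333.9282671991027), np.float64(269.23530155090725)) base (np.float64(332.05245797944144), np.float64(292.84177228130216)) tcp tips (np.float64(346.6437082780856), np.float64(233.16351181312572))
```

View pics/s2.png

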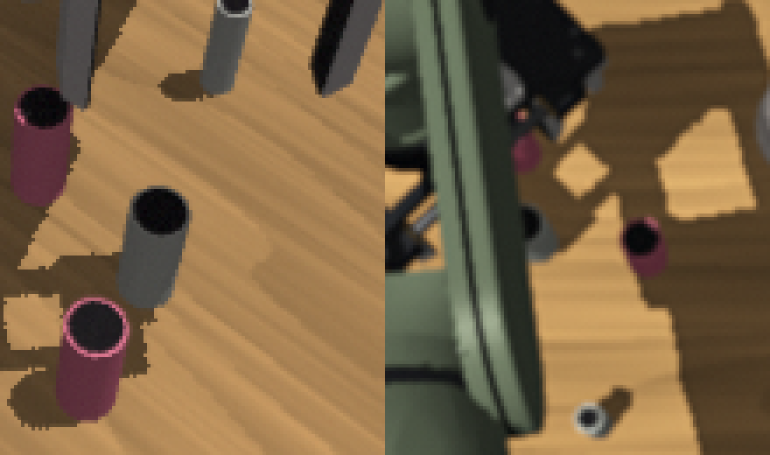

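```bash
cat >> h.py <<'E'
def wplug(guess,r=14,z=70):
    """dark plug centre in the wrist picture near the projected guess, ray to height z"""
    d=cam("wrist");u,v=map(int,proj(d,[*guess,z]));g=cv2.cvtColor(d["img"],6)
    b=(g<28).astype(np.uint8);n,l,st,c=cv2.connectedComponentsWithStats(b)
    k=[(np.hypot(*(c[i]-[u,v])),i) for i in range(1,n) if 80<st[i,4]<1500]
    for q,i in sorted(k)[:2]:print("plug px",c[i].round(1),"exp",(u,v),"stat",st[i],ray(d,*c[i],z).round(1))
    return d
E
python3 - <<'E'
from h import *
d=wplug((618,198))
m=[x for x in manip.cut_out("wrist","tube_thick")]
for x in m:print(x["p"],x["rect"])
go([617,197,45],-45)
cv2.imwrite("pics/w2.png",cv2.resize(d["img"][110:290,180:370],None,fx=3.5,fy=3.3))
E
```

```text
plug px [272.8 204. ] exp (271, 207) stat [261 193  24  23 442] [614.5 196.6  70. ]
plug px [234.2 261.3] exp (271, 207) stat [225 252  20  19 148] [682.5 210.1  70. ]
0.93 [221.3, 227.4, 253.6, 276.3]
0.71 [200.5, 117.8, 243.0, 153.2]
0.65 [255.5, 181.3, 286.3, 221.5]
pos [616.8 202.1 189.7] openang 134.7 F [-0.5  0.3 -0.8] w 0.998 t 3.0
off cm [-0.35 14.47 -0.38] rot [ 0.  -0.3  0. ]
```

View pics/w2.png

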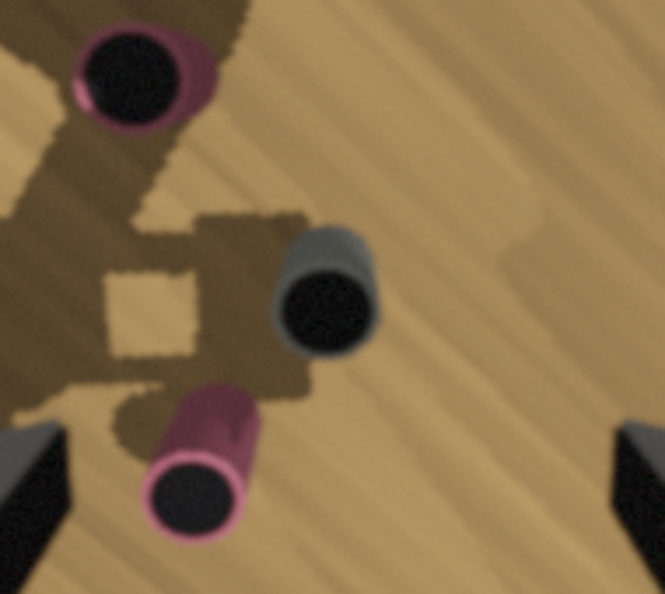

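{"method": "move_arm", "body": {"rotation": [[0,0,0],[0,0,0],[0,0,0],[0,0,0],[0,0,0]], "offset": [[-0.4,4,-0.3],[-0.4,8,-0.3],[-0.4,11.5,-0.3],[-0.4,14.0,-0.3],[-0.4,14.4,-0.3]], "gripper": [0,0,0,0,0]}}

```text
time: 3.62
ee_pos: [614.2, 196.5, 43.0]
ee_rot: [-1.483, -0.605, 0.613]
ft_force: [-0.4, -0.8, -0.5]
width: 1.005
```

{"method": "move_arm", "body": {"rotation": [[0,0,0],[0,0,0],[0,0,0],[0,0,0],[0,0,0]], "offset": [[0,0,0],[0,0,0],[0,0,0],[0,0,0],[0,0,0]], "gripper": [0,0.3,0.5,0.6,0.6]}}

```text
time: 4.25
ee_pos: [616.4, 196.8, 45.8]
ee_rot: [-1.484, -0.609, 0.608]
ft_force: [0.4, 1.2, 0.5]
width: 0.611
```

Run:
```python
from h import *
d=wplug((616,197))
go([616,197,45],-45)
M=R.from_rotvec(manip.get_state()["ee_rot"]).as_matrix();c=manip.get_state()["ee_pos"]
print("tcp axis px",proj(d,[c[0],c[1],70]))
cv2.imwrite("pics/w3.png",d["img"])
```

```text
plug px [280.6 278. ] exp (275, 282) stat [254 258  47  42 802] [612.6 197.2  70. ]
plug px [214.5 282.4] exp (275, 282) stat [201 244  27  68 723] [637.3 175.6  70. ]
pos [616.3 196.8  45.6] openang 134.6 F [0.3 0.  0.4] w 0.568 t 4.3
off cm [-0.    0.06  0.04] rot [ 0.  -0.4  0. ]
tcp axis px (np.float64(274.7031076301975), np.float64(282.2464099755605))
```

View pics/w3.png

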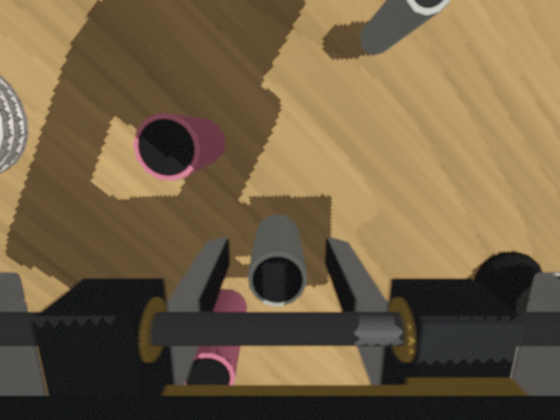

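{"method": "move_arm", "body": {"rotation": [[0,0,0],[0,0,0],[0,0,0],[0,0,0],[0,0,0]], "offset": [[0,0,0],[0,0,0],[0,0,0],[0,0,0],[0,0,0]], "gripper": [0.7,0.8,0.9,1,1]}}

```text
time: 4.92
ee_pos: [616.2, 196.7, 45.4]
ee_rot: [-1.484, -0.609, 0.609]
ft_force: [0.5, -0.4, 0.5]
width: 0.312
```

{"method": "move_arm", "body": {"rotation": [[0,0,0],[0,0,0],[0,0,0],[0,0,0],[0,0,0]], "offset": [[0,0,0],[0,-1,0],[0,-4,0],[0,-8,0],[0,-12,0]], "gripper": [1,1,1,1,1]}}

```text
time: 5.55
ee_pos: [616.2, 196.7, 167.2]
ee_rot: [-1.484, -0.609, 0.609]
ft_force: [0.5, 0.1, -0.5]
width: 0.315
```

```bash
python3 -c "
from h import *
go([445.5,-175.2,150],80.4)"
```

```text
pos [616.2 196.7 167.2] openang 134.6 F [ 0.5  0.1 -0.5] w 0.315 t 5.55
off cm [-38.27   1.71 -14.49] rot [ 0.  54.2  0. ]
```

{"method": "move_arm", "body": {"rotation": [[0,8,0],[0,16,0],[0,24,0],[0,32,0],[0,40,0]], "offset": [[-3,0,-1.1],[-8,0,-3],[-13,0,-5],[-18,0,-7],[-23,0,-8.8]], "gripper": [1,1,1,1,1]}}

```text
time: 6.18
ee_pos: [513.9, -29.0, 166.4]
ee_rot: [-1.571, -0.061, 0.059]
ft_force: [-0.0, -0.5, -0.6]
width: 0.313
```

```bash
python3 -c "
from h import *
go([445.5,-175.2,150],80.4)"
```

```text
pos [513.9 -29.  166.4] openang 94.4 F [-0.  -0.5 -0.6] w 0.313 t 6.17
off cm [ -7.93   1.64 -14.06] rot [ 0.  14.   0.1]
```

{"method": "move_arm", "body": {"rotation": [[0,5,0],[0,10,0],[0,14,0],[0,14,0],[0,14,0]], "offset": [[-2,0,-4],[-4,0,-8],[-6.5,0,-11.5],[-7.9,0,-14],[-7.9,0,-14]], "gripper": [1,1,1,1,1]}}

```text
time: 6.8
ee_pos: [446.6, -174.9, 166.3]
ee_rot: [-1.567, 0.13, -0.132]
ft_force: [0.0, 0.7, -0.5]
width: 0.314
```

{"method": "move_arm", "body": {"rotation": [[0,0,0],[0,0,0],[0,0,0]], "offset": [[0,0,0],[0,0,0],[0,0,0]], "gripper": [1,1,1]}}

```text
time: 7.18
ee_pos: [447.3, -172.5, 165.4]
ee_rot: [-1.567, 0.127, -0.127]
ft_force: [0.3, 0.3, -0.2]
width: 0.317
```

```bash
cat >> h.py <<'E'
def L2W(c,l):
    k,s=np.cos(c[2]),np.sin(c[2]);return np.array([c[0]+k*l[0]-s*l[1],c[1]+s*l[0]+k*l[1]])
def W2L(c,w):
    k,s=np.cos(c[2]),np.sin(c[2]);d=np.array(w[:2])-c[:2];return np.array([k*d[0]+s*d[1],-s*d[0]+k*d[1]])
C0=(494.8,-111.5,-.1673)
E
python3 - <<'E'
from h import *
d=cam("wrist");s=manip.get_state();im=d["img"].copy()
for l,z in [((-75,-120),10),((-75,120),10),((45,-120),10),((45,120),10),((-65,-92),34),((0,-92),34),((-65,25),34),((0,25),34),((0,69),81)]:
    u,v=proj(d,[*L2W(C0,l),z]);print(l,z,round(u),round(v));cv2.circle(im,(int(u),int(v)),4,(0,0,255),1)
cv2.imwrite("pics/w4.png",cv2.resize(im,(800,600)))
go([445.5,-175.2,150],80.4)
E
```

```text
(-75, -120) 10 226 165
(-75, 120) 10 461 166
(45, -120) 10 230 273
(45, 120) 10 445 274
(-65, -92) 34 252 178
(0, -92) 34 253 243
(-65, 25) 34 375 179
(0, 25) 34 369 243
(0, 69) 81 436 263
pos [ 447.2 -172.6  165.4] openang 80.7 F [-0.  -0.5 -0.8] w 0.314 t 7.22
off cm [-0.13  1.54 -0.28] rot [-0.   0.3 -0. ]
```

View pics/w4.png

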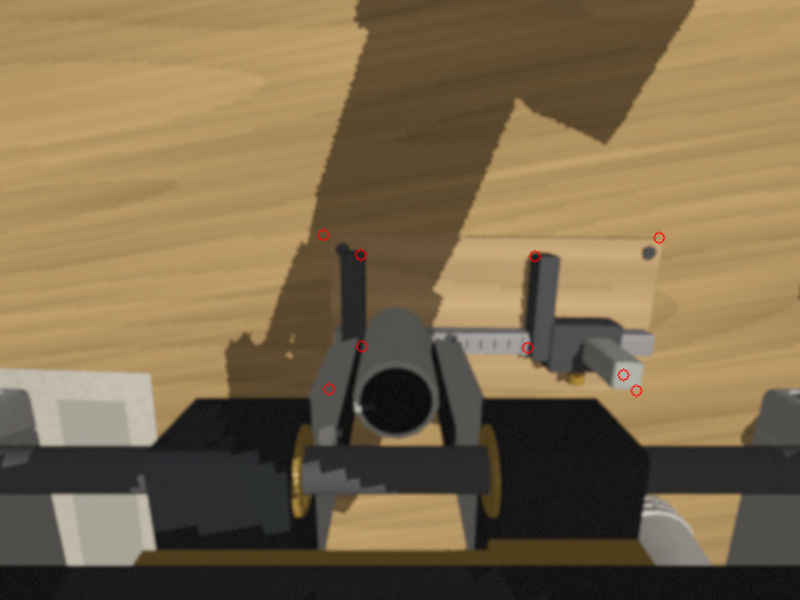

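{"method": "move_arm", "body": {"rotation": [[0,0,0],[0,0,0],[0,0,0],[0,0,0],[0,0,0]], "offset": [[-0.1,2,-0.3],[-0.1,4,-0.3],[-0.1,6,-0.3],[-0.1,8,-0.3],[-0.1,9,-0.3]], "gripper": [1,1,1,1,1]}}

```text
time: 7.85
ee_pos: [444.9, -175.4, 74.3]
ee_rot: [-1.566, 0.129, -0.127]
ft_force: [-0.2, -0.7, -0.3]
width: 0.314
```

{"method": "move_arm", "body": {"rotation": [[0,0,0],[0,0,0],[0,0,0],[0,0,0],[0,0,0]], "offset": [[0,0.5,0],[0,1,0],[0,1.4,0],[0,1.7,0],[0,1.8,0]], "gripper": [1,1,1,1,1]}}

```text
time: 8.48
ee_pos: [445.5, -176.2, 57.4]
ee_rot: [-1.567, 0.128, -0.129]
ft_force: [-0.4, -0.1, 0.2]
width: 0.315
```

Run:
```python
from h import *
d=cam("wrist");cv2.imwrite("pics/w5.png",cv2.resize(d["img"][80:320,180:420],(600,600),interpolation=3))
for i in range(4):cam("wrist")
go([445.5,-175.2,55.4],80.4);print(W2L(C0,manip.get_state()["ee_pos"]))
```

```text
pos [ 445.6 -176.2   57.6] openang 80.6 F [-0.8 -0.2 -0. ] w 0.311 t 8.72
off cm [-0.02  0.22  0.1 ] rot [0.  0.2 0. ]
[-37.76758177 -72.03345262]
```

View pics/w5.png

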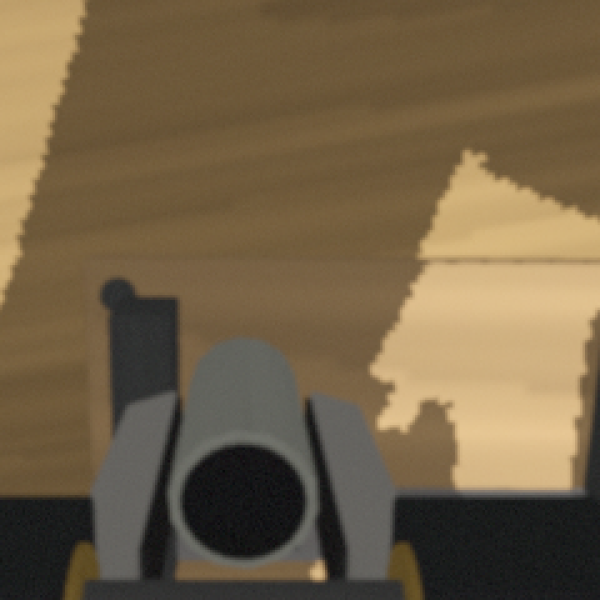

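{"method": "move_arm", "body": {"rotation": [[0,0,0],[0,0,0],[0,0,0]], "offset": [[0,0.1,0],[0,0.17,0],[0,0.17,0]], "gripper": [1,1,1]}}

```text
time: 9.1
ee_pos: [445.3, -176.1, 55.7]
ee_rot: [-1.567, 0.129, -0.128]
ft_force: [0.8, 0.1, -0.2]
width: 0.312
```

{"method": "move_arm", "body": {"rotation": [[0,0,0],[0,0,0]], "offset": [[0,0.05,0],[0,0.05,0]], "gripper": [1,1]}}

```text
time: 9.35
ee_pos: [445.5, -176.2, 55.3]
ee_rot: [-1.567, 0.128, -0.129]
ft_force: [1.0, -0.9, 0.3]
width: 0.318
```

{"method": "move_arm", "body": {"rotation": [[0,0,0],[0,0,0]], "offset": [[0,0.05,0],[0,0.05,0]], "gripper": [1,1]}}

```text
time: 9.6
ee_pos: [445.6, -176.2, 55.3]
ee_rot: [-1.567, 0.128, -0.128]
ft_force: [-2.2, 1.6, 6.0]
width: 0.318
```

{"method": "move_arm", "body": {"rotation": [[0,0,0],[0,0,0]], "offset": [[0,0.05,0],[0,0.05,0]], "gripper": [1,1]}}

```text
time: 9.85
ee_pos: [445.6, -176.2, 55.3]
ee_rot: [-1.567, 0.128, -0.128]
ft_force: [-3.1, 0.9, 8.7]
width: 0.317
```

{"method": "move_arm", "body": {"rotation": [[0,0,0],[0,0,0],[0,0,0],[0,0,0],[0,0,0]], "offset": [[0,-0.08,0],[0,-0.08,0],[0,-0.08,0],[0,-0.08,0],[0,-0.08,0]], "gripper": [1,0.64,0.6,0.5,0.4]}}

```text
time: 10.48
ee_pos: [445.4, -176.1, 54.9]
ee_rot: [-1.567, 0.129, -0.128]
ft_force: [-0.7, -1.1, -1.3]
width: 0.571
```

{"method": "move_arm", "body": {"rotation": [[0,0,0],[0,0,0],[0,0,0],[0,0,0],[0,0,0]], "offset": [[0,0,0],[0,0,0],[0,-1,0],[0,-3,0],[0,-6,0]], "gripper": [0.4,0.4,0.4,0.4,0.4]}}

```text
time: 11.1
ee_pos: [444.8, -175.8, 115.5]
ee_rot: [-1.566, 0.13, -0.127]
ft_force: [-0.3, 1.1, 0.7]
width: 0.601
```

Run:
```python
from h import *
for t in((0,69.5),(0,75)):print(L2W(C0,t));go([*L2W(C0,t),130],80.4)
d=cam("scene")
for x in manip.cut_out("scene","tube_thick"):print(x["p"],x["rect"])
P=np.array([proj(d,[*(L2W(C0,(-38,-72))+15*np.array([np.cos(k),np.sin(k)])),z]) for k in np.linspace(0,6.28,30) for z in(10,80)]);print(P.min(0),P.max(0))
```

```text
[506.37318564 -42.97036135]
pos [ 444.8 -175.8  115.5] openang 80.6 F [-0.3  1.1  0.7] w 0.601 t 11.1
off cm [ 3.91 -1.44 14.11] rot [-0.   0.2 -0.1]
[507.28904926 -37.54715253]
pos [ 444.8 -175.8  115.5] openang 80.6 F [-0.3  1.1  0.7] w 0.601 t 11.1
off cm [ 3.91 -1.44 14.66] rot [-0.   0.2 -0.1]
0.88 [292.3, 238.3, 308.6, 271.9]
0.7 [240.6, 122.0, 255.3, 153.3]
0.58 [305.6, 293.2, 325.2, 329.5]
[239.23535447 120.52023749] [254.12987591 152.58424754]
```

{"method": "move_arm", "body": {"rotation": [[0,0,0],[0,0,0],[0,0,0],[0,0,0],[0,0,0]], "offset": [[0.5,-1.4,2],[2,-1.4,7],[3.2,-1.4,11],[3.9,-1.4,14.2],[3.9,-1.4,14.2]], "gripper": [0.4,0.4,0.4,0.4,0.4]}}

```text
time: 11.82
ee_pos: [507.1, -40.7, 128.4]
ee_rot: [-1.567, 0.126, -0.125]
ft_force: [-0.1, -1.1, -1.1]
width: 0.6
```

{"method": "move_arm", "body": {"rotation": [[0,0,0],[0,0,0],[0,0,0],[0,0,0]], "offset": [[0,0,0],[0,0,0],[0,0,0],[0,0,0]], "gripper": [0.4,0.4,0.4,0.4]}}

```text
time: 12.32
ee_pos: [506.9, -43.0, 129.1]
ee_rot: [-1.567, 0.129, -0.129]
ft_force: [0.7, -0.6, 0.6]
width: 0.601
```

Run:
```python
from h import *
d=cam("wrist");cv2.imwrite("pics/w6.png",d["img"])
for y in(67,70,73):print(y,proj(d,[*L2W(C0,(0,y)),81]))
go([*L2W(C0,(0,70)),60],80.4);print(W2L(C0,manip.get_state()["ee_pos"]))
```

```text
67 (np.float64(273.9751123135644), np.float64(234.45167059257815))
70 (np.float64(278.1482632625265), np.float64(234.46243804963476))
73 (np.float64(282.32117302869295), np.float64(234.4732048843977))
pos [507.  -42.9 129.1] openang 80.6 F [-0.1  0.2 -0.3] w 0.603 t 12.38
off cm [-0.06  6.91  0.03] rot [0.  0.2 0. ]
[ 0.57798969 69.69189957]
```

View pics/w6.png

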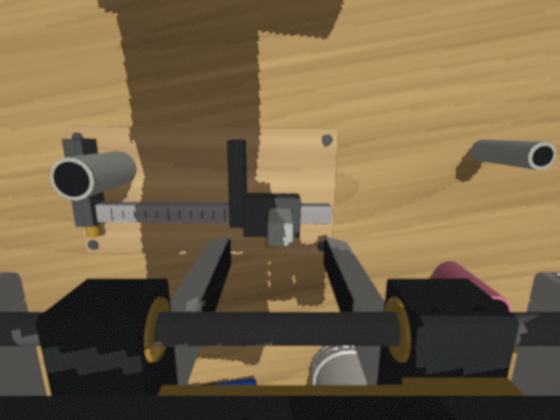

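{"method": "move_arm", "body": {"rotation": [[0,0,0],[0,0,0],[0,0,0],[0,0,0],[0,0,0]], "offset": [[0,2,0.1],[0,4,0.2],[0,5.5,0.2],[0,6.5,0.2],[0,6.9,0.2]], "gripper": [0.4,0.4,0.4,0.4,0.4]}}

```text
time: 13.0
ee_pos: [507.2, -40.4, 59.5]
ee_rot: [-1.567, 0.129, -0.128]
ft_force: [-0.1, 0.1, -0.1]
width: 0.598
```

{"method": "move_arm", "body": {"rotation": [[0,0,0],[0,0,0],[0,0,0],[0,0,0]], "offset": [[0,0,0],[0,0,0],[0,0,0],[0,0,0]], "gripper": [0.5,0.6,0.7,0.7]}}

```text
time: 13.5
ee_pos: [507.6, -40.5, 60.4]
ee_rot: [-1.567, 0.128, -0.129]
ft_force: [0.5, 0.3, -0.4]
width: 0.303
```

{"method": "move_arm", "body": {"rotation": [[0,0,0],[0,0,0],[0,0,0],[0,0,0],[0,0,0]], "offset": [[0,0,-0.3],[0,0,-0.8],[0,0,-1.5],[0,0,-2.5],[0,0,-3.5]], "gripper": [0.7,0.7,0.7,0.7,0.7]}}

```text
time: 14.12
ee_pos: [501.4, -75.5, 60.1]
ee_rot: [-1.567, 0.129, -0.128]
ft_force: [-0.5, 3.4, 1.7]
width: 0.301
```

{"method": "move_arm", "body": {"rotation": [[0,0,0],[0,0,0],[0,0,0],[0,0,0],[0,0,0]], "offset": [[0,0,-1],[0,0,-2],[0,0,-3],[0,0,-3.7],[0,0,-4]], "gripper": [0.7,0.7,0.7,0.7,0.7]}}

```text
time: 14.75
ee_pos: [494.8, -114.8, 59.9]
ee_rot: [-1.567, 0.129, -0.128]
ft_force: [-2.0, 3.0, 2.0]
width: 0.3
```

Run:
```python
from h import *
go([*L2W(C0,(0,-23)),60],80.4);print(W2L(C0,manip.get_state()["ee_pos"]))
d=cam("top");g=manip.cut_out("top","jaw");print([(x["p"],x["rect"]) for x in g])
g=manip.cut_out("top","tube_thick");print([(x["p"],x["rect"]) for x in g])
go([*L2W(C0,(0,-23)),60],80.4)
```

```text
pos [ 494.8 -114.8   59.9] openang 80.6 F [-2.  3.  2.] w 0.3 t 14.75
off cm [-0.06 -0.01 -1.97] rot [-0.   0.2 -0. ]
[ 0.52724548 -3.30326778]
[]
[(0.7, [207.9, 162.7, 222.0, 180.5]), (0.69, [246.9, 192.5, 263.3, 206.6]), (0.62, [370.5, 263.2, 387.4, 272.1])]
pos [ 495.3 -115.2   60. ] openang 80.6 F [ 1.1 -0.   0.5] w 0.297 t 14.9
off cm [-0.12 -0.   -1.95] rot [0.1 0.2 0. ]
```

{"method": "move_arm", "body": {"rotation": [[0,0,0],[0,0,0],[0,0,0],[0,0,0],[0,0,0]], "offset": [[0,0,-0.2],[0,0,-0.4],[0,0,-0.6],[0,0,-0.8],[0,0,-1.0]], "gripper": [0.7,0.7,0.7,0.7,0.7]}}

```text
time: 15.52
ee_pos: [493.7, -124.4, 60.0]
ee_rot: [-1.567, 0.128, -0.129]
ft_force: [2.3, 2.8, -2.4]
width: 0.296
```

{"method": "move_arm", "body": {"rotation": [[0,0,0],[0,0,0],[0,0,0],[0,0,0],[0,0,0]], "offset": [[0,0,-0.08],[0,0,-0.16],[0,0,-0.24],[0,0,-0.32],[0,0,-0.4]], "gripper": [0.7,0.7,0.7,0.7,0.7]}}

```text
time: 16.15
ee_pos: [492.9, -128.3, 60.0]
ee_rot: [-1.567, 0.128, -0.129]
ft_force: [3.0, 3.5, -2.0]
width: 0.3
```

{"method": "move_arm", "body": {"rotation": [[0,0,0],[0,0,0],[0,0,0],[0,0,0],[0,0,0]], "offset": [[0,0,-0.03],[0,0,-0.06],[0,0,-0.09],[0,0,-0.12],[0,0,-0.15]], "gripper": [0.7,0.7,0.7,0.7,0.7]}}

```text
time: 16.77
ee_pos: [492.6, -129.7, 60.0]
ee_rot: [-1.567, 0.128, -0.128]
ft_force: [1.8, 3.4, -1.6]
width: 0.301
```

{"method": "move_arm", "body": {"rotation": [[0,0,0],[0,0,0],[0,0,0],[0,0,0]], "offset": [[0,0,-0.03],[0,0,-0.06],[0,0,-0.09],[0,0,-0.12]], "gripper": [0.7,0.7,0.7,0.7]}}

```text
time: 17.27
ee_pos: [492.4, -130.9, 60.1]
ee_rot: [-1.567, 0.128, -0.129]
ft_force: [2.8, 2.8, -2.8]
width: 0.304
```

{"method": "move_arm", "body": {"rotation": [[0,0,0],[0,0,0],[0,0,0],[0,0,0]], "offset": [[0,0,-0.03],[0,0,-0.06],[0,0,-0.08],[0,0,-0.1]], "gripper": [0.7,0.7,0.7,0.7]}}

```text
time: 17.77
ee_pos: [492.3, -131.9, 60.1]
ee_rot: [-1.567, 0.128, -0.128]
ft_force: [1.7, 2.2, -1.2]
width: 0.298
```

{"method": "move_arm", "body": {"rotation": [[0,0,0],[0,0,0],[0,0,0],[0,0,0]], "offset": [[0,0,-0.03],[0,0,-0.06],[0,0,-0.08],[0,0,-0.1]], "gripper": [0.7,0.7,0.7,0.7]}}

```text
time: 18.27
ee_pos: [492.1, -132.9, 60.1]
ee_rot: [-1.567, 0.128, -0.129]
ft_force: [2.3, 3.9, -2.3]
width: 0.3
```

Run:
```python
from h import *
f=[]
for i in range(4):
    cam("scene");s=manip.get_state();f.append(s["ft_force"])
f=np.array(f);print(f.round(1).tolist(),f.mean(0).round(2),W2L(C0,s["ee_pos"]))
```

```text
[[2.4, 3.8, -2.1], [2.0, 2.5, -1.2], [2.1, 1.9, -1.6], [0.8, 3.2, -1.3]] [ 1.83  2.82 -1.56] [  0.91670423 -21.49629658]
```

{"method": "move_arm", "body": {"rotation": [[0,0,0],[0,0,0],[0,0,0],[0,0,0]], "offset": [[0,0,-0.03],[0,0,-0.06],[0,0,-0.08],[0,0,-0.09]], "gripper": [0.7,0.7,0.7,0.7]}}

```text
time: 18.98
ee_pos: [492.1, -133.2, 60.0]
ee_rot: [-1.566, 0.129, -0.129]
ft_force: [2.8, 5.7, -1.5]
width: 0.305
```

```bash
cat > f.py <<'E'
from h import *
f=[];p=[]
for i in range(6):
    cam("top");s=manip.get_state();f.append(s["ft_force"]);p.append(s["ee_pos"])
f=np.array(f);m=f.mean(0);k=C0[2];print(m.round(2),"along y",round(-np.sin(k)*m[0]+np.cos(k)*m[1],2),W2L(C0,np.mean(p,0)),s["time"])
E
python3 f.py
```

```text
[ 2.78  5.23 -1.19] along y 5.62 [  0.89346951 -21.84736119] 19.275
```

{"method": "move_arm", "body": {"rotation": [[0,0,0],[0,0,0],[0,0,0]], "offset": [[0,0,-0.015],[0,0,-0.03],[0,0,-0.03]], "gripper": [0.7,0.7,0.7]}}

```text
time: 19.65
ee_pos: [492.0, -133.3, 60.0]
ee_rot: [-1.566, 0.129, -0.129]
ft_force: [2.6, 5.4, -0.5]
width: 0.3
```

```bash
python3 f.py
```

```text
[ 2.88  5.63 -0.59] along y 6.03 [  0.89405478 -21.94738448] 19.95
```

{"method": "move_arm", "body": {"rotation": [[0,0,0],[0,0,0],[0,0,0]], "offset": [[0,0,-0.02],[0,0,-0.04],[0,0,-0.04]], "gripper": [0.7,0.7,0.7]}}

```text
time: 20.32
ee_pos: [492.0, -133.4, 60.1]
ee_rot: [-1.565, 0.129, -0.129]
ft_force: [3.5, 6.6, -1.6]
width: 0.298
```

```bash
python3 f.py
```

```text
[ 3.12  6.42 -0.86] along y 6.85 [  0.89145486 -22.08958961] 20.625
```

{"method": "move_arm", "body": {"rotation": [[0,0,0],[0,0,0],[0,0,0],[0,0,0],[0,0,0]], "offset": [[0,0,0.1],[0,0,0.25],[0,0,0.5],[0,0,0.6],[0,0,0.6]], "gripper": [0.7,0.7,0.7,0.7,0.7]}}

```text
time: 21.25
ee_pos: [492.7, -128.7, 60.1]
ee_rot: [-1.567, 0.129, -0.128]
ft_force: [-0.9, 0.3, -0.3]
width: 0.303
```

```bash
python3 f.py
```

```text
[ 0.23 -0.19  0.14] along y -0.15 [  0.87455496 -17.26503019] 21.55
```

Free of the post. Widen a little, rise, and take a final look.

{"method": "move_arm", "body": {"rotation": [[0,0,0],[0,0,0],[0,0,0],[0,0,0],[0,0,0]], "offset": [[0,0,0],[0,0,0],[0,-1.5,0],[0,-4,0],[0,-7,0]], "gripper": [0.55,0.55,0.55,0.55,0.55]}}

```text
time: 22.18
ee_pos: [492.6, -128.5, 131.4]
ee_rot: [-1.567, 0.129, -0.128]
ft_force: [0.6, -1.1, -0.2]
width: 0.448
```

{"method": "move_arm", "body": {"rotation": [[0,0,0],[0,0,0],[0,0,0],[0,0,0],[0,0,0]], "offset": [[0,-3,0],[0,-6,2],[0,-9,5],[0,-9,8],[0,-9,8]], "gripper": [0.55,0.55,0.55,0.55,0.55]}}

```text
time: 22.8
ee_pos: [506.3, -48.3, 221.6]
ee_rot: [-1.568, 0.124, -0.128]
ft_force: [0.3, 0.1, 0.2]
width: 0.451
```

Run:
```python
from h import *
for i in range(4):a=cam("wrist")
b=cam("scene")
A=cv2.resize(a["img"],(500,375));B=cv2.resize(b["img"][95:225,200:320],(346,375),interpolation=3)
cv2.imwrite("pics/fin.png",cv2.resize(np.hstack([A,B]),(800,355)))
```

```text
(no output)
```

View pics/fin.png

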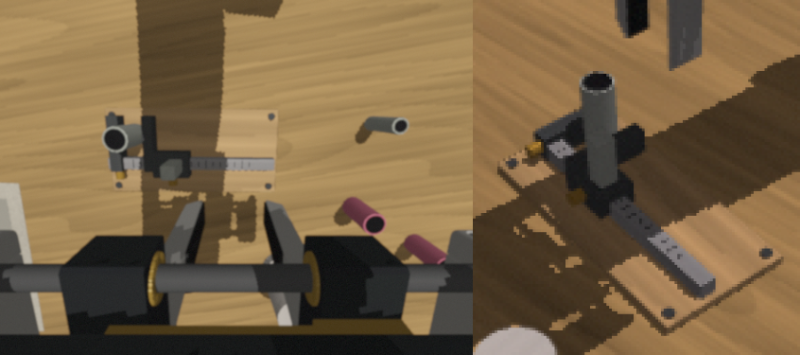

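```bash
python3 -c "
from bench import manip
print(manip.finish_job())"
```

```text
the job is handed in; nothing more can be done
None
```

The thick grey tube now stands upright on the caliper's board, nipped between both jaws. I handed the job in at about 23 s of the 58 s allowed.

- **Placing:** I picked out the tube by its size and colour: the pink look-alikes and the thin tube did not match. I lowered it about 5 mm short of the back jaw, felt it touch the board at about 9 N, and let go.
- **Closing:** I pushed the sliding jaw by its post with one finger. The push stayed at about 3 N (friction only) until the jaw met the tube, then rose to 6.9 N. That is a nip of about 4 N at the peak, which racks the jaw about 0.7 degrees. I then backed off, and the force read about 0.
- **Last checks:**
  - **Face position:** by my estimate the sliding jaw's face stopped near y = -61 mm. That agrees with a 30 mm tube against a back face at about y = -92 mm.
  - **Last picture:** it shows the tube upright between the jaws and the gripper well clear. The tube contacts are partly hidden there by the post and the shadows.
- **Not measured:** I did not measure the force left on the tube after release. The carriage friction can hold at most about 3 N.
- **Disagreements:** early camera estimates of the tube's position differed by up to about 9 mm, mostly while the arm was still settling. I used a settled, averaged value. I did not touch anything else on the table, but I made no separate check of those things at the end.

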